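Key and seat the mixing lid on a paint tin

ROBOT

A 6-joint arm with a two-finger parallel gripper is mounted at the origin on the work surface. World frame = base frame: x ahead of the robot, y to its left, z up, the work surface at z = 0. Lengths are in m, angles in degrees, forces in N, time in s.
With the tool pointing down it reaches from about 0.325 to 0.775 m from the base axis. Payload 5.5 kg.
Tool frame: the origin (TCP) lies at the centre of the arm's flange, where the gripper is bolted on; the fingertips stand 182 mm ahead of it and the grasp point (between the pads) lies 163 mm ahead of it; z points along the fingers, y is the direction in which the jaws open and shut (so a half turn about z gives the same grasp; the last joint's range is limited). The gripper opens to 88 mm and grips with 3 to 60 N. Pads are 20 mm wide; open, the fingers measure 115 mm over their backs; the gripper's body (75 mm by 178 mm) begins 61 mm behind the grasp point.
Start: joints at [63.558, 5.22, 70.514, -0, 104.267, -3.249], TCP at [0.236, 0.552, 0.405] pointing down, gripper open.
Joint ranges: [-164.24, 164.24], [-49.07, 125.15], [9.68, 141.18], [-86.29, 266.29], [3.28, 154.24], [-151.56, 151.56]. Speed limits (degrees/s): [147.25, 147.25, 172.46, 180, 180, 180].

INTERFACE

Orientations are given as [roll, pitch, yaw] about the fixed x, y, z axes, in that order (R = Rz(yaw) Ry(pitch) Rx(roll)).
In Python, from station import r gives the robot as it stands. The module is installed in compiled form; this text tells all that it offers. Calls block until the motion is done:
- r.reach(position, orientation): joint-space move of the TCP to a pose.
- r.servo_line(position, rotation=None, speed=0.15): straight line of the TCP; rotation=None keeps the orientation; speed is the mean speed in m/s.
- r.move_joints(angles): joint-space move.
- r.let_go() and r.grab(squeeze=None): open the fingers fully, or close them until they stop; squeeze is the grip in N (None keeps the last).
- r.wait(seconds).
- r.inverse_kinematics(position, orientation): joint angles nearest the present ones, or None.
- r.sense(): the state.
- r.snapshot(name): name is "scene" or "top"; returns a dict with "frame" (400x640x3 uint8, red, green, blue), "fx", "fy", "cx", "cy" (pixels), "R" (3x3) and "t" (3): a world point X has camera coordinates R X + t. Camera axes: x right, y down, z forward; pixel columns grow to the right and rows downward; lengths in m; the calibration is good to about 2 mm. A picture is of the moment at which its call begins. There is no depth.
A pose or a line that the arm cannot do raises r.IKError and nothing moves.
- r.hand_in(): hands the job in, once; it reports no verdict.
The state is a dict: "clock": time; "joints": joint angles; "joint_vel": joint speeds; "joint_torque": joint torques, N m; "tcp_pos": TCP position; "orientation": TCP orientation; "contact_force": force on the tool from outside, world axes, zero at the start; "torque": the same for the moment, N m; "opening": finger opening in m.
Only numpy, scipy, OpenCV 4.12 (cv2) and the standard library are available. Lean on these libraries where they do the work, as an engineer would, in place of code of your own. Each camera call takes 0.05 s, during which the arm holds its last target.

TASK

The lid of the blue-banded tin stands proud because its rim notch is not over the locating pin at the orange bracket. With a fingertip, push the lid round (the well in its top is there for that), without lifting it, until the notch stands over the pin, then press the lid down until it sits fully home on the tin. Do not force it down on the pin, leave the red-banded tin alone and do not disturb the other things on the bench.

Things in the scene. Friction and masses are not known exactly. Their poses are not given: they have to be found in the camera images.
- tin: the tin to be closed: white with a blue band round its side, fixed to the table, 156 mm across, rim 130 mm high; origin at the centre of its underside, z up along its axis. An orange bracket outside its rim (upright plate 24 mm wide, 10 mm thick, 101 to 111 mm from the axis, top 162 mm above the table) marks its locating pin, which stands on the tin's own +x side. The tin's yaw may be anything.
- pin_tip (a point): top of the steel locating pin on the tin: 10 mm in diameter, upright, 86 mm from the tin's axis, tip 139 mm above the table. It is hidden under the lid's rim until the notch stands over it.
- lid (a joint): turn of the lid about the tin's upright axis, rad, growing anticlockwise from above; the notch is over the pin at 0 and, just the same, at 6.283. It starts anywhere between 0.7 and 5.58, and stops turning at -1.0 and 7.3. It turns against a light drag of 0.06 N m and stays where it is left.
- lid_notch (a point): middle of the notch in the lid's rim, at the height of the lid's top, 86 mm from the axis. The notch is open through the 24 mm thick lid and to the outside, 18 mm wide, 13 mm deep, with a white stripe on the lid beside it.
- lid_well (a point): centre of the finger well's mouth, at the height of the lid's top: a pocket 20 mm deep with a grey floor, 52 mm wide across the radius and 49 mm along it (17 to 66 mm from the axis), its centre 42 mm from the axis and opposite the notch. A fingertip put in here can push the lid round either way.
- lid_pad (a point): centre of the blue round pad on the lid's flat top (38 mm across, 24 mm from the axis on the notch's side), a good place to press
- closed_tin: the neighbouring tin with a red band and a red pad on its lid, fixed, already closed, same shape with its lid's top 154 mm above the table; origin at the centre of its underside
- toner_red: red tinting bottle, 42 mm across, 133 mm high with a pointed blue cap, standing loose; origin at the centre of its underside
- toner_violet: violet tinting bottle, 42 mm across, 133 mm high with a pointed blue cap, standing loose; origin at the centre of its underside
- toner_copper: copper-coloured tinting bottle, 42 mm across, 133 mm high with a pointed blue cap, standing loose; origin at the centre of its underside
- cup: white open mixing cup, 86 mm across the rim, 100 mm high, loose; origin at the centre of its underside
- small_tin: small closed metal tin, 84 mm across, 100 mm high, loose; origin at the centre of its underside
- spatula: spatula lying flat, loose, 0.28 m long along its x axis, blade at +x, 20 mm high; origin on its underside, half-way along
- lid_top (a point): centre of the lid's top: a black disc 184 mm across, 24 mm thick, centred on the tin. As found its top is 166 mm above the table, 12 mm proud, held up by its tight seal; it sinks under about 6.5 N and stays down. Off the notch the pin blocks it after 3 mm; seated, it rests on the tin's rim, its top 154 mm above the table.

How it is judged (in metres and radians):
At the end, for the whole second after the job is handed in: The lid is down on the tin's rim to within 1.5 mm, with the middle of its notch within 6 mm of the pin's axis (z of lid_notch in the frame of tin below 0.1555 m and horizontal distance between lid_notch and pin_tip below 0.006 m); the robot touches nothing.
It fails at once if the lid is lifted more than 4 mm above where it was found (z of lid_notch in the frame of tin above 0.17 m).
It fails at once if the tin or its lid is forced with more than 60 N (contact force between any of the fingers, the arm and tin above 60 N).
It fails at once if the red-banded tin is pushed with more than 3 N (contact force between any of the fingers, the arm and closed_tin above 3 N).
It fails at once if a loose thing on the bench is shifted more than 25 mm or tipped (distance of any of toner_red, toner_violet, toner_copper, cup, small_tin, spatula from where it was at the start of the episode above 0.025 m or angle between any of toner_red, toner_violet, toner_copper, cup, small_tin, spatula's own z axis and vertical above 0.4 rad).
It also fails if it takes over 51 s, if anything falls off the work surface, if the arm or the gripper's body presses on something with over 40 N, if the wrist force passes 120 N, or if a joint passes its speed limit or range.

## Working session

There is one attempt and no reset: what is moved stays moved. The work goes in short steps, each a Python script; the robot and the scene stay as the last script left them, time stands still between calls to the robot, and variables do not carry over. Pictures are saved under pics/ and viewed, and the job is handed in when it is done.

```bash
mkdir -p pics; python3 - <<'E'
from station import r
import cv2,pickle
for n in("scene","top"):
    s=r.snapshot(n); cv2.imwrite(f"pics/{n}0.png",s["frame"][:,:,::-1]); pickle.dump(s,open(f"{n}0.pkl","wb"))
    print(n,s["fx"],s["cx"],s["cy"],s["R"],s["t"])
print(r.sense())
E
```

```text
scene 429.5357939631263 319.8429698317405 209.320585389005 [[-0.5654694   0.82466518 -0.01310347]
 [ 0.55873858  0.37134163 -0.74156361]
 [-0.60667582 -0.42665295 -0.67075458]] [ 0.31998052 -0.21713311  1.44841878]
top 372.8363771774226 328.1717616789477 198.93743905495504 [[-0.03003313 -0.99947593 -0.01207795]
 [-0.98050554  0.03180623 -0.19390009]
 [ 0.19418262  0.00601907 -0.98094693]] [0.02024835 0.56412212 1.00426351]
{'clock': 0.1, 'joints': array([ 6.35565721e+01,  5.25959586e+00,  7.05719381e+01,  2.52024319e-03,
        1.04268027e+02, -3.24874276e+00]), 'joint_vel': array([-0.11731829, -0.07722435, -0.13252322,  0.02457081, -0.01382421,
        0.11816124]), 'joint_torque': array([ 1.73314620e-03, -4.47860062e+01, -4.07566917e+01,  6.99438807e-02,
        2.84476677e-02, -8.73901877e-05]), 'tcp_pos': array([0.2363358 , 0.55155732, 0.40364129]), 'orientation': array([-1.79900737e+02, -8.08186669e-03,  1.56805927e+02]), 'contact_force': array([ 0.15334461, -0.11672144, -0.37837597]), 'torque': array([ 0.00315195, -0.05159646, -0.01673556]), 'opening': 0.08755857226391028}
```

View pics/scene0.png

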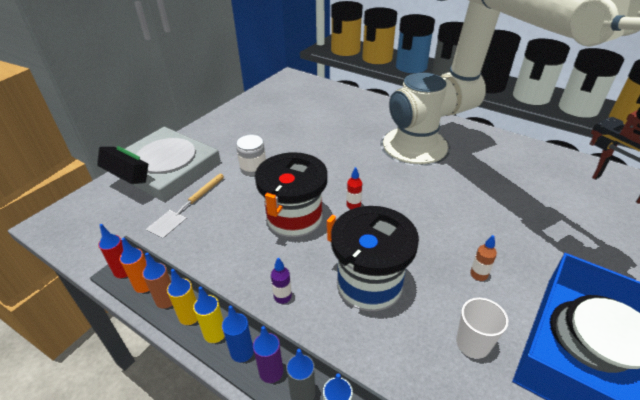

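View pics/top0.png

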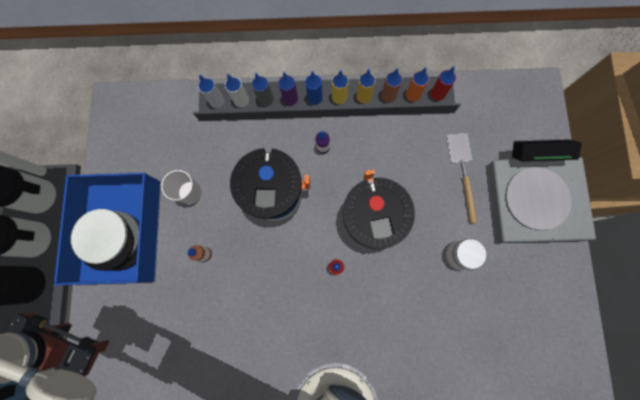

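The top view shows the target lid at about (266,183), with its notch stripe at (267,155), blue pad at (266,173) and well at (265,198). The bracket is at (306,182), so the lid needs roughly a 90° clockwise turn. Next I'll measure it properly.

```bash
cat > h.py <<'E'
import numpy as np,cv2,pickle
def ray(s,px,z):
    px=np.atleast_2d(np.asarray(px,float))
    d=np.c_[(px[:,0]-s["cx"])/s["fx"],(px[:,1]-s["cy"])/s["fy"],np.ones(len(px))]@s["R"]
    c=-s["R"].T@s["t"]
    return (c+d*((z-c[2])/d[:,2])[:,None])[:,:2]
def big(m,near=None):
    n,l,st,ce=cv2.connectedComponentsWithStats(m.astype(np.uint8))
    out=[(st[i,4],ce[i],i) for i in range(1,n) if near is None or np.hypot(*(ce[i]-near[:2]))<near[2]]
    a,c,i=max(out,key=lambda o:o[0]); return a,c,l==i
def cfit(P):
    A=np.c_[2*P,np.ones(len(P))];s=np.linalg.lstsq(A,(P**2).sum(1),rcond=None)[0]
    return s[:2],np.sqrt(s[2]+s[:2]@s[:2])
def measure(s,w,z=.166):
    f=s["frame"].astype(int);hsv=cv2.cvtColor(s["frame"],cv2.COLOR_RGB2HSV)
    H,S,V=[hsv[:,:,i].astype(int) for i in range(3)]
    near={'top':(266,180,60),'scene':(374,240,60)}[w]
    o={}
    for k,m,zz in(("pad",(abs(H-110)<12)&(S>150)&(V>120),z),("bracket",(H>5)&(H<18)&(S>150)&(V>130),.162)):
        try:
            a,c,mm=big(m,near); o[k]=(int(a),c.round(1),ray(s,c,zz)[0].round(4))
        except ValueError: o[k]=None
    return o,hsv
E
python3 - <<'E'
from h import *
for w in("top","scene"):
    s=pickle.load(open(w+"0.pkl","rb"));o,hsv=measure(s,w);print(w,o)
    V=hsv[:,:,2].astype(int)
    x0,y0={'top':(215,135),'scene':(310,190)}[w]
    c=s["frame"][y0:y0+100,x0:x0+130,::-1]
    cv2.imwrite(f"pics/crop_{w}0.png",cv2.resize(c,None,fx=6,fy=6,interpolation=cv2.INTER_CUBIC))
E
```

```text
top {'pad': (159, array([265.7, 172.5]), array([0.6172, 0.161 ])), 'bracket': (58, array([304.9, 182.1]), array([0.5895, 0.0606]))}
scene {'pad': (207, array([367.9, 240.7]), array([0.6191, 0.1604])), 'bracket': (111, array([329.7, 226. ]), array([0.6234, 0.068 ]))}
```

View pics/crop_top0.png

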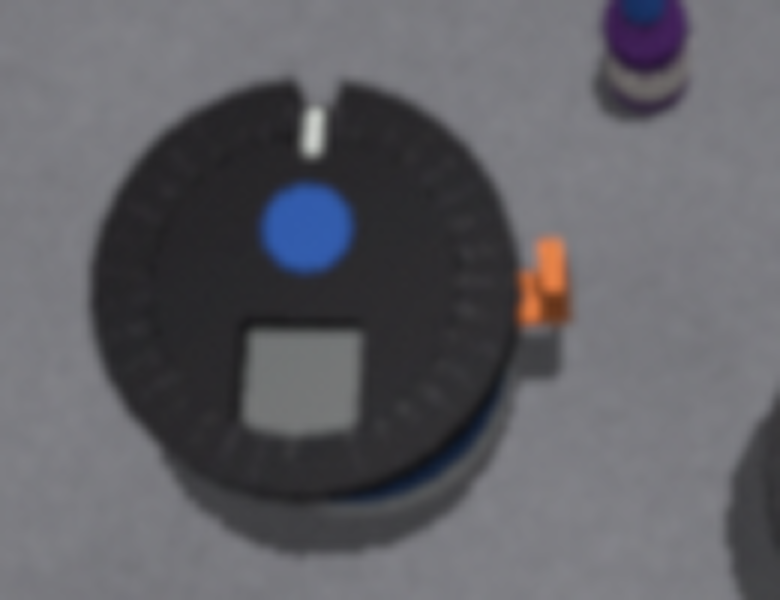

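View pics/crop_scene0.png

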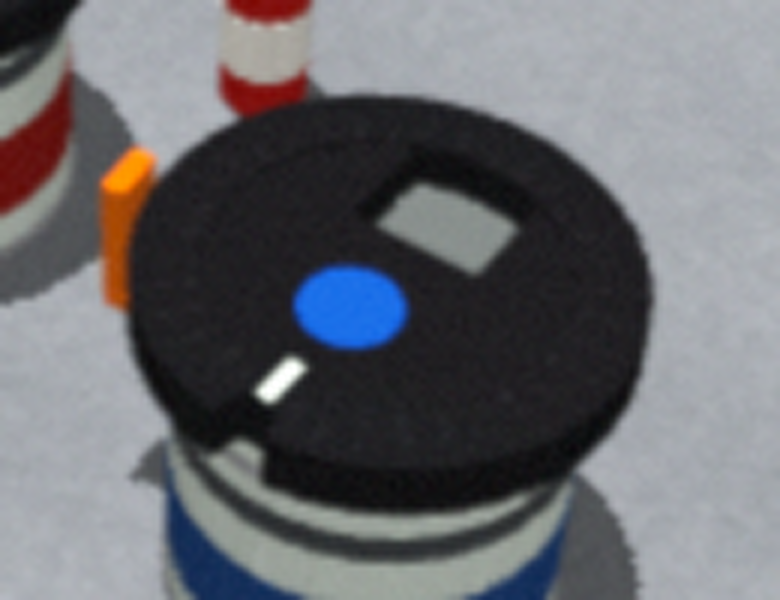

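```bash
cat >> h.py <<'E'
def rim(s,w,z):
    g=cv2.GaussianBlur(cv2.cvtColor(s["frame"],cv2.COLOR_RGB2GRAY),(3,3),0)
    m=(g<75)
    near=(266,183,25) if w=="top" else (374,243,40)
    a,c,mm=big(m,near)
    cs,_=cv2.findContours(mm.astype(np.uint8),cv2.RETR_EXTERNAL,cv2.CHAIN_APPROX_NONE)
    P=max(cs,key=len)[:,0,:].astype(float); P=P[P[:,1]<c[1]-5]
    W=ray(s,P,z)
    for _ in range(6):
        o,R=cfit(W); e=abs(np.hypot(*(W-o).T)-R); W=W[e<max(.0015,2*np.median(e))]
    return o,R,len(W)
def stripe(s,w,z,near):
    hsv=cv2.cvtColor(s["frame"],cv2.COLOR_RGB2HSV)
    a,c,m=big((hsv[:,:,2]>170)&(hsv[:,:,1]<40),near); return a,c,ray(s,c,z)[0]
E
python3 - <<'E'
from h import *
for w,nr in(("top",(267,157,6)),("scene",(357,253,6))):
    s=pickle.load(open(w+"0.pkl","rb"))
    print(w,-s["R"].T@s["t"],rim(s,w,.166),stripe(s,w,.166,nr))
    f=s["frame"];hsv=cv2.cvtColor(f,cv2.COLOR_RGB2HSV).astype(int)
    x0,y0={'top':(298,170),'scene':(324,212)}[w]
    print(hsv[y0:y0+22,x0:x0+14,2]*(hsv[y0:y0+22,x0:x0+14,1]>120))
s=pickle.load(open("top0.pkl","rb"))
hsv=cv2.cvtColor(s["frame"],cv2.COLOR_RGB2HSV).astype(int);H,S,V=hsv[...,0],hsv[...,1],hsv[...,2]
# grey well floor
a,c,m=big((V>85)&(V<150)&(S<60),(265,198,4));print(a,c,ray(s,c,.146))
E
```

```text
top [ 0.35872247 -0.00374959  1.0947571 ] (array([0.5922398, 0.1625352]), np.float64(0.09003079754749074), 72) (np.int32(11), array([266.54545455, 156.72727273]), array([0.65972317, 0.15892586]))
[[  0   0   0   0   0   0   0   0   0   0   0   0   0   0]
 [  0   0   0   0   0   0   0   0   0   0   0   0   0   0]
 [  0   0   0   0   0   0   0   0   0   0   0   0   0   0]
 [  0   0   0   0   0   0   0   0   0   0   0   0   0   0]
 [  0   0   0   0   0   0   0   0   0   0   0   0   0   0]
 [  0   0   0   0   0   0   0 196 205 203   0   0   0   0]
 [  0   0   0   0   0   0   0 218 224 222 198   0   0   0]
 [  0   0   0   0   0   0   0 215 226 226 203   0   0   0]
 [  0   0   0   0   0   0   0 209 225 226 202   0   0   0]
 [  0   0   0   0   0   0   0 208 226 226 201   0   0   0]
 [  0   0   0   0 152 166 171 205 225 226 201   0   0   0]
 [  0   0   0 113 169 184 169 198 224 226 201   0   0   0]
 [  0   0   0 105 165 186 164 186 216 219 193   0   0   0]
 [  0   0   0  95 159 187 161 159 176 179 161   0   0   0]
 [  0   0   0   0 160 199 176 138 126 124 119   0   0   0]
 [  0   0   0 103 1
[... 1248 characters left out ...]
 0   0 153 168 172 165 159 154 130  75   0   0   0]
 [  0   0   0 153 168 169 163 160 150 100   0   0   0   0]
 [  0   0   0 155 167 167 165 155 128  76   0   0   0   0]
 [  0   0   0 152 168 169 162 149 103   0   0   0   0   0]
 [  0   0   0 152 167 168 162 137  79   0   0   0   0   0]
 [  0   0   0 149 166 169 161 130  75   0   0   0   0   0]
 [  0   0   0 147 166 167 160 109   0   0   0   0   0   0]
 [  0   0   0 147 167 170 155 104   0   0   0   0   0   0]
 [  0   0   0 149 166 168 141  87   0   0   0   0   0   0]
 [  0   0   0 152 168 166 140  82   0   0   0   0   0   0]
 [  0   0   0 169 172 167 140  81   0   0   0   0   0   0]]
314 [265.10191083 198.10828025] [[0.55404844 0.16595708]]
```

```bash
python3 - <<'E'
from h import *
o=np.array([.594,.1623])
for w,p in(("top",(306.5,178.9)),("scene",(331.0,218.2))):
    s=pickle.load(open(w+"0.pkl","rb"))
    X=ray(s,p,.162)[0];d=X-o;print(w,X,np.hypot(*d),np.degrees(np.arctan2(d[1],d[0])))
E
python3 - <<'E'
from station import r
for yaw in (0,90,45,-45,135,180,157):
  for p in ((.554,.166),(.594,.204),(.57,.19)):
    for z in (.335,.36):
      print(yaw,p,z,r.inverse_kinematics([*p,z],[180,0,yaw]))
E
```

```text
top [0.5978439  0.05627121] 0.1060984490182432 -87.92374686173083
scene [0.60112035 0.05669718] 0.10584259408152329 -86.14262800945599
0 (0.554, 0.166) 0.335 [ 1.33099380e+01  1.71463151e+00  8.12019270e+01 -2.54444375e-14
  9.70834415e+01  1.03309938e+02]
0 (0.554, 0.166) 0.36 [ 1.33099380e+01  1.61424254e+00  7.87762014e+01 -2.54444375e-14
  9.96095560e+01  1.03309938e+02]
0 (0.594, 0.204) 0.335 [ 1.58509813e+01  9.38126207e+00  7.30479802e+01 -2.54444375e-14
  9.75707577e+01  1.05850981e+02]
0 (0.594, 0.204) 0.36 [ 1.58509813e+01  9.31264063e+00  7.05963661e+01 -2.54444375e-14
  1.00090993e+02  1.05850981e+02]
0 (0.57, 0.19) 0.335 [ 1.51909551e+01  5.17686778e+00  7.76027764e+01 -2.54444375e-14
  9.72203558e+01  1.05190955e+02]
0 (0.57, 0.19) 0.36 [ 1.51909551e+01  5.08534355e+00  7.51718004e+01 -2.54444375e-14
  9.97428560e+01  1.05190955e+02]
90 (0.554, 0.166) 0.335 [ 1.33099380e+01  1.71463151e+00  8.12019270e+01 -2.54444375e-14
  9.70834415e+01  1.33099380e+01]
90 (0.554, 0.166) 0.36 [ 1.33099380e+01  1.61424254e+00  7.87762014e+01 -2.54444375e-14
  9.96095560e+01  1.33099380e
[... 3142 characters left out ...]
9551    5.08534355  75.17180042   0.          99.74285602
 -74.8090449 ]
157 (0.554, 0.166) 0.335 [ 13.30993797   1.71463151  81.20192697   0.          97.08344153
 -53.69006203]
157 (0.554, 0.166) 0.36 [ 13.30993797   1.61424254  78.77620143   0.          99.60955603
 -53.69006203]
157 (0.594, 0.204) 0.335 [ 15.85098127   9.38126207  73.04798021   0.          97.57075772
 -51.14901873]
157 (0.594, 0.204) 0.36 [ 15.85098127   9.31264063  70.59636607   0.         100.0909933
 -51.14901873]
157 (0.57, 0.19) 0.335 [ 15.1909551    5.17686778  77.60277645   0.          97.22035577
 -51.8090449 ]
157 (0.57, 0.19) 0.36 [ 15.1909551    5.08534355  75.17180042   0.          99.74285602
 -51.8090449 ]
```

```bash
cat > mv.py <<'E'
from station import r
import numpy as np
AX=np.array([.594,.1623])
def pose(phi,u,t):
    """phi: world angle (deg) of the notch; u outward in well direction, t clockwise-tangential offset (m)"""
    a=np.radians(phi+180); e=np.array([np.cos(a),np.sin(a)]); cw=np.array([e[1],-e[0]])
    return AX+u*e+t*cw, [180,0,phi+90]
E
python3 - <<'E'
from mv import *
r.grab(10)
p,o=pose(-4.2,.042,0)
r.reach([*p,.40],o)
print(r.sense()["clock"],r.sense()["contact_force"],r.sense()["opening"])
r.servo_line([*p,.334],speed=.06)
s=r.sense();print(s["clock"],s["tcp_pos"],s["contact_force"],s["torque"])
# move into contact
p,o=pose(-4.2,.042,.0155); r.servo_line([*p,.334],speed=.04)
s=r.sense();print(s["clock"],s["tcp_pos"],s["contact_force"],s["torque"])
for phi in np.linspace(-4.2,-86,12)[1:]:
    p,o=pose(phi,.042,.016); r.servo_line([*p,.334],o,speed=.05)
    s=r.sense();print(round(s["clock"],2),phi.round(1),s["tcp_pos"].round(4),s["contact_force"].round(1))
E
```

```text
3.2583 [ 0.92223834  0.02071605 -0.36710234] 0.0003429152813099203
4.5083 [0.55219316 0.16539408 0.33466061] [ 0.36054658 -0.2608294   1.15347602] [-0.06258583  0.07413862  0.05230914]
5.05 [0.55319086 0.18116515 0.33395157] [ 0.76631709 -0.10660897 -0.74832034] [-0.09648622  0.00040335 -0.0104974 ]
5.33 -11.6 [0.556  0.1865 0.3339] [-0.6 -0.8 -0.5]
5.62 -19.1 [0.5595 0.1911 0.3339] [-0.6  0.5  0.1]
5.9 -26.5 [0.5635 0.1953 0.3339] [-0.1 -0.3  0.6]
6.18 -33.9 [0.568 0.199 0.334] [ 0.1 -0.1 -0.5]
6.47 -41.4 [0.573 0.202 0.334] [ 0.5 -0.2  0. ]
6.75 -48.8 [0.5783 0.2044 0.334 ] [-0.4  0.   0.2]
7.03 -56.3 [0.5839 0.2061 0.334 ] [-0.3 -0.2  0.5]
7.32 -63.7 [0.5896 0.207  0.334 ] [-0.1  0.3  0.2]
7.6 -71.1 [0.5955 0.2072 0.334 ] [0.4 0.5 0.4]
7.88 -78.6 [0.6013 0.2066 0.334 ] [-0.8  0.3  0.5]
8.17 -86.0 [0.607  0.2053 0.334 ] [ 0.  -0.2  0.1]
```

```bash
python3 - <<'E'
from mv import *
import cv2,pickle
r.wait(.2)
p=r.sense()["tcp_pos"]
r.servo_line([p[0],p[1],.42],speed=.12)
r.reach([.42,.36,.45],[180,0,40])
for n in("scene","top"):
    s=r.snapshot(n); cv2.imwrite(f"pics/{n}1.png",s["frame"][:,:,::-1]); pickle.dump(s,open(f"{n}1.pkl","wb"))
    x0,y0={'top':(215,135),'scene':(310,190)}[n]
    cv2.imwrite(f"pics/crop_{n}1.png",cv2.resize(s["frame"][y0:y0+100,x0:x0+130,::-1],None,fx=6,fy=6,interpolation=cv2.INTER_CUBIC))
print(r.sense()["clock"])
E
```

```text
10.3
```

View pics/crop_top1.png

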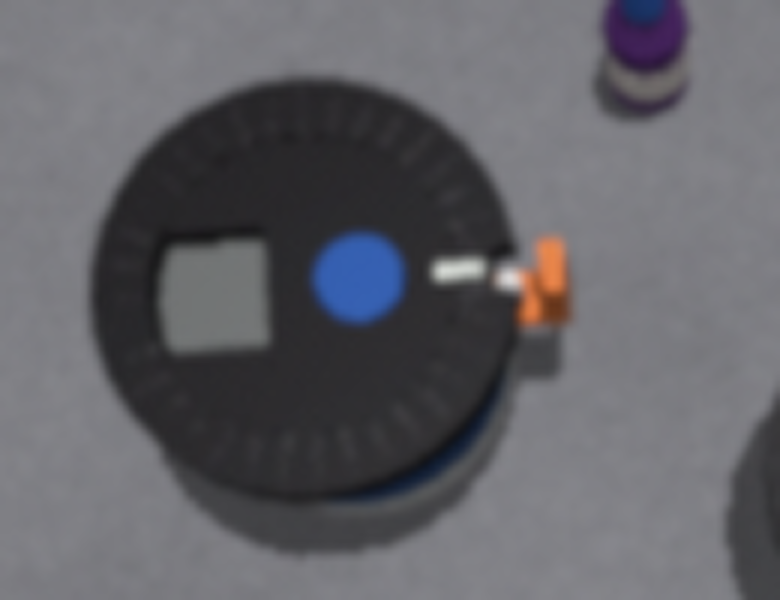

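View pics/crop_scene1.png

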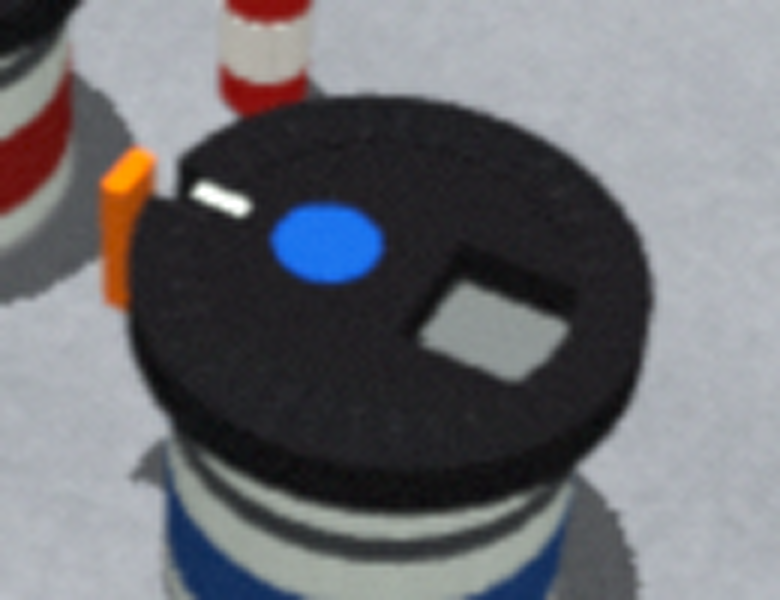

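The lid turned to the bracket, and the pin now shows white in the notch (top crop (508,279)). Next I'll measure the angle left over.

```bash
python3 - <<'E'
from h import *
ang=lambda d:np.degrees(np.arctan2(d[1],d[0]))
o=np.array([.594,.1623])
for w,nr in(("top",(291,180,5)),("scene",(347,223,5))):
    s=pickle.load(open(w+"1.pkl","rb"))
    m,hsv=measure(s,w); a,c,st=stripe(s,w,.166,nr)
    print(w,m["pad"],a,c,st,"pad ang",ang(m["pad"][2]-o),"stripe",ang(st-o),"p->s",ang(st-m["pad"][2]))
    H,S,V=hsv[...,0].astype(int),hsv[...,1].astype(int),hsv[...,2].astype(int)
    wp=(247-10+13.7,184.5,5) if w=="top" else (392,245,6)
    a,c,_=big((V>85)&(V<190)&(S<60),wp);W=ray(s,c,.146)[0];print("well",a,c,W,"well->stripe",ang(st-W))
s=pickle.load(open("top1.pkl","rb"));P=ray(s,(215+509/6-.4,135+279/6-.4),.139)[0];print("pin",P,ang(P-o),np.hypot(*(P-o)))
print(s["frame"][172:188,292:306].max(2))
E
```

```text
top (169, array([274.4, 180.8]), array([0.5946, 0.1385])) 14 [291.  179.5] [0.59654968 0.09587428] pad ang -88.55587446906405 stripe -87.80184597552454 p->s -87.38114983629505
well 295 [250.44067797 184.13220339] [0.59268394 0.20455882] well->stripe -87.96293739504239
scene (196, array([364.1, 230. ]), array([0.5963, 0.138 ])) 23 [346.47826087 222.7826087 ] [0.59816867 0.0949912 ] pad ang -84.59305062952825 stripe -86.4559995268753 p->s -87.51214832259701
well 245 [391.81632653 245.06530612] [0.58484568 0.20027923] well->stripe -82.78820925472294
pin [0.59837324 0.07652949] -87.08115043137543 0.08588192369813974
[[ 53  49  48  49  48  48  54  75 106 128 134 134 134 134]
 [ 53  49  48  48  48  48  51  66  97 124 131 132 130 134]
 [ 53  51  49  48  48  48  48  57  85 115 128 129 143 160]
 [ 53  54  51  49  48  45  41  45  71 105 125 135 168 201]
 [ 54  57  55  51  44  36  31  34  58  97 126 139 181 221]
 [ 85  87  84  70  47  36  42  55  73 103 127 138 177 220]
 [155 156 148 119  72  64  83 100 109 120 130 137 171 214]
 [204 202 187 147  89  89 121 143 148 148 147 147 172 213]
 [189 184 172 135  89 114 161 191 198 198 192 177 175 210]
 [127 122 116  96  82 128 182 211 219 218 215 196 174 202]
 [ 71  72  73  67  71 111 155 178 188 194 203 196 168 190]
 [ 59  62  63  61  59  75  97 113 125 144 181 195 165 162]
 [ 59  59  58  55  52  54  57  62  70 104 167 205 180 141]
 [ 56  56  53  52  50  50  50  49  53  97 171 216 198 141]
 [ 55  54  52  51  50  50  50  49  61 115 184 221 203 144]
 [ 54  52  54  53  52  52  51  49  65 124 187 216 195 141]]
```

```bash
python3 - <<'E'
from mv import *
import cv2,pickle
p=[.5948,.1385]; o=[180,0,0]
r.reach([*p,.40],o)
r.servo_line([*p,.354],speed=.06); r.wait(.2)
b=r.sense()["contact_force"]; print(b)
z=.354
while z>.3335:
    z-=.001; r.servo_line([*p,z],speed=.015)
    s=r.sense(); f=s["contact_force"]; print(round(s["clock"],2),round(z,4),s["tcp_pos"][2].round(4),f.round(1))
    if f[2]-b[2]>20: break
    if f[2]-b[2]>12 and z>.341: print("blocked?");break
E
```

```text
[ 0.33865366 -0.07577835 -0.49499441]
12.78 0.353 0.3529 [-0.1 -0.2 -0.3]
13.03 0.352 0.3518 [-0.6 -0.1 -0.2]
13.28 0.351 0.3509 [-0.2 -0.   0.2]
13.53 0.35 0.3499 [ 0.5 -0.1  1. ]
13.78 0.349 0.3489 [ 0.2  0.2 -0.5]
14.03 0.348 0.3479 [0.6 0.3 0.7]
14.28 0.347 0.3473 [-0.3 -0.5  1.3]
14.53 0.346 0.3468 [-1.2 -0.4  4.3]
14.78 0.345 0.3459 [-1.6 -0.4  4.7]
15.03 0.344 0.3449 [-1.6 -0.1  5.6]
15.28 0.343 0.3439 [-1.6 -0.3  4.8]
15.53 0.342 0.3429 [-2.6 -0.1  5.9]
15.78 0.341 0.3419 [-0.9 -0.5  5.5]
16.02 0.34 0.3409 [-1.4  0.5  5.5]
16.27 0.339 0.3398 [-1.   0.6  6. ]
16.52 0.338 0.3389 [-1.2 -0.   6.6]
16.77 0.337 0.3379 [-0.7 -1.3  6.2]
17.02 0.336 0.3369 [-1.2  0.   5.2]
17.27 0.335 0.3359 [-0.7 -0.6  5.4]
17.52 0.334 0.3353 [-2.3 -0.3  6.1]
17.77 0.333 0.3352 [-2.2 -1.2  9.8]
```

```bash
python3 - <<'E'
from mv import *
import cv2,pickle
p=[.5948,.1385]; z=.333
while z>.324:
    z-=.001; r.servo_line([*p,z],speed=.015)
    s=r.sense(); f=s["contact_force"]; print(round(z,4),s["tcp_pos"][2].round(4),f.round(1))
    if f[2]>18: break
r.servo_line([*p,.42],speed=.1)
r.reach([.42,.36,.45],[180,0,40])
for n in("scene","top"):
    s=r.snapshot(n); pickle.dump(s,open(f"{n}2.pkl","wb"))
    x0,y0={'top':(215,135),'scene':(310,190)}[n]
    cv2.imwrite(f"pics/crop_{n}2.png",cv2.resize(s["frame"][y0:y0+100,x0:x0+130,::-1],None,fx=6,fy=6,interpolation=cv2.INTER_CUBIC))
    cv2.imwrite(f"pics/{n}2.png",s["frame"][:,:,::-1])
s=r.sense();print(s["clock"],s["contact_force"])
from h import *
for w,nr in(("top",(291,181,6)),("scene",(347,225,7))):
    s=pickle.load(open(w+"2.pkl","rb"))
    for z in(.154,.166): print(w,z,measure(s,w,z)[0]["pad"],stripe(s,w,z,nr))
E
```

```text
0.332 0.3351 [-3.4 -1.  13.1]
0.331 0.335 [-4.  -1.8 14.9]
0.33 0.335 [-4.7 -2.  18.4]
20.775 [ 0.7768557  -0.86065872 -0.14520008]
top 0.154 (164, array([275.2, 181.8]), array([0.5949, 0.1383])) (np.int32(17), array([291.94117647, 180.11764706]), array([0.59788627, 0.09472897]))
top 0.166 (164, array([275.2, 181.8]), array([0.5919, 0.1365])) (np.int32(17), array([291.94117647, 180.11764706]), array([0.59483557, 0.09347281]))
scene 0.154 (195, array([363.6, 234.1]), array([0.5967, 0.1378])) (np.int32(24), array([346.04166667, 226.95833333]), array([0.59912536, 0.09486222]))
scene 0.166 (195, array([363.6, 234.1]), array([0.6074, 0.1432])) (np.int32(24), array([346.04166667, 226.95833333]), array([0.6096932 , 0.10103494]))
```

View pics/crop_scene2.png

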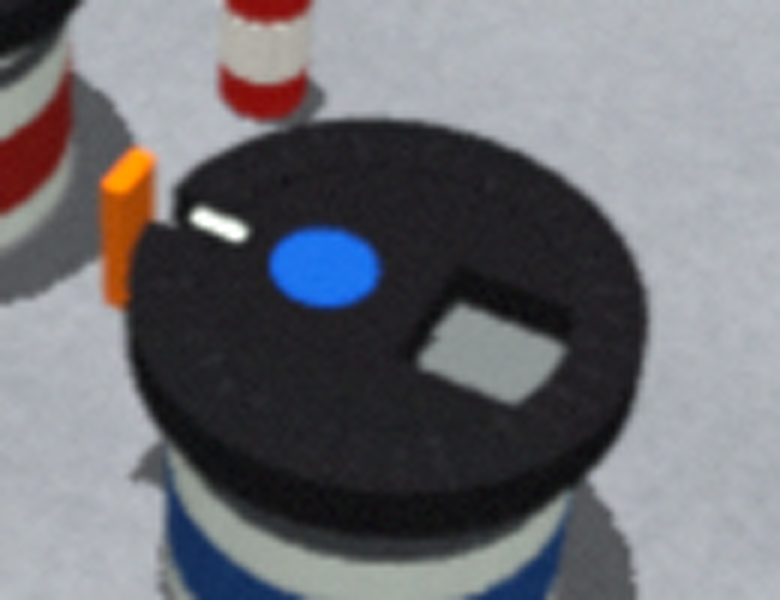

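View pics/top2.png

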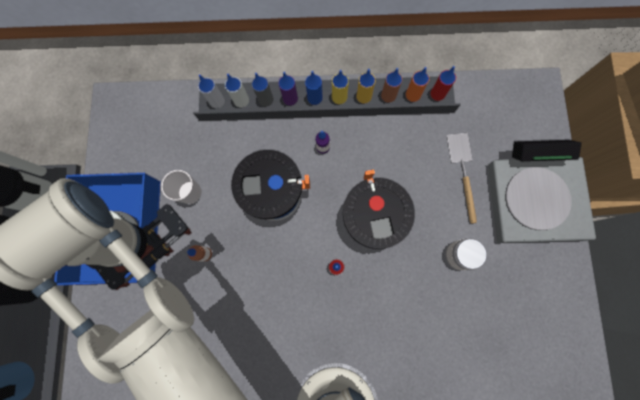

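The lid's top now lies in the 0.154 m plane: the two views put the pad about 2 mm apart there, against about 17 mm at 0.166. The notch is on the pin beside the bracket, the arm is clear and the other things on the bench haven't moved.

```bash
python3 -c "
from station import r
r.hand_in()"
```

```text
the job is handed in; nothing more can be done
```

The lid is down on the blue-banded tin with its notch over the pin, and the job was handed in at about 21 s. No verdict was reported.

- **Turning:** With the closed fingertip in the well I pushed the lid about 82° clockwise. The pictures then showed the pin in the notch, the notch at about −87.6° and the pin at −87.1°. That is under 1 mm apart.
- **Pressing:** I pressed on the blue pad. The lid sank about 12 mm at roughly 6 N without catching on the pin, then stopped firmly. I pressed to about 18 N there before backing off.
- **Last checks:** Both cameras put the lid's top at 154 mm above the table. The lid had not turned visibly during the press, the gripper was clear, and the red-banded tin and loose things looked unmoved.
- **Disagreements:** The two views differ by about 2 mm, which matches the calibration. The well's centre in the scene view gave an angle about 5° off from the other features. I put that down to the well wall hiding part of its floor and did not use it.

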